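# Put mixed-up relish pot lids back on their own pots

## Task

After washing up, the lids of the three relish pots were put back on the wrong pots. Give every pot the lid of its own colour, sitting flat and fully down; while you swap them over, rest a lid knob-up on the clean black saucer, and never put or drop one on the table. Leave the pots, the saucer and the spice shakers standing where they are.

Things in the scene. Friction and masses are not known exactly. Their poses are not given: they have to be found in the camera images.
- pot_red: deep red relish pot: squat, round, glazed, empty, loose, 380 g; takes any of the lids. Mm: 58 tall, belly 100 diameter at 30 up (from above a red ring round its lid), rim 74 outside and 62 inside diameter. Origin: centre of underside, z up.
- pot_blue: dark blue relish pot: squat, round, glazed, empty, loose, 380 g; takes any of the lids. Mm: 58 tall, belly 100 diameter at 30 up (from above a blue ring round its lid), rim 74 outside and 62 inside diameter. Origin: centre of underside, z up.
- pot_white: white relish pot: squat, round, glazed, empty, loose, 380 g; takes any of the lids. Mm: 58 tall, belly 100 diameter at 30 up (from above a white ring round its lid), rim 74 outside and 62 inside diameter. Origin: centre of underside, z up.
- lid_red: deep red lid, 90 g, at first on the blue pot. Origin: centre of underside, z up. Mm above it: boss 0-8 (diameter 48, 36 in its lower half); disc 72 diameter from 8 to 12 at the edge, 16 at the knob; round upright knob, 20 diameter 16-34, 22 diameter 34-42 (top). On a pot the boss hangs in the mouth (about 7 play) and the disc lies on the rim: lid origin 50 above pot origin.
- lid_blue: dark blue lid, 90 g, at first on the white pot. Origin: centre of underside, z up. Mm above it: boss 0-8 (diameter 48, 36 in its lower half); disc 72 diameter from 8 to 12 at the edge, 16 at the knob; round upright knob, 20 diameter 16-34, 22 diameter 34-42 (top). On a pot the boss hangs in the mouth (about 7 play) and the disc lies on the rim: lid origin 50 above pot origin.
- lid_white: white lid, 90 g, at first on the red pot. Origin: centre of underside, z up. Mm above it: boss 0-8 (diameter 48, 36 in its lower half); disc 72 diameter from 8 to 12 at the edge, 16 at the knob; round upright knob, 20 diameter 16-34, 22 diameter 34-42 (top). On a pot the boss hangs in the mouth (about 7 play) and the disc lies on the rim: lid origin 50 above pot origin.
- saucer: the black round lacquer saucer, empty at the start, loose, 250 g. Mm: 110 in outer diameter, rim 13 high and 4 thick, flat inner floor about 85 in diameter, 6 above the table. Origin: centre of its underside; z up. A lid set down on it stands on its boss, origin 6 above the saucer's.
- shaker_orange: spice shaker, brown body, orange cap: a loose upright cylinder 36 mm in diameter and 72 mm tall, 120 g, to be left standing. Origin: centre of its underside; z up.
- shaker_grey: spice shaker, pale grey body, steel cap: a loose upright cylinder 36 mm in diameter and 72 mm tall, 120 g, to be left standing. Origin: centre of its underside; z up.
- shaker_black: spice shaker, beige body, black cap: a loose upright cylinder 36 mm in diameter and 72 mm tall, 120 g, to be left standing. Origin: centre of its underside; z up.
Things that resemble listed ones, but are neither listed nor needed, are in the scene too. Leave any pink or yellow look-alike of the lid_red alone.

How it is judged:
On the way:
1. a lid has been set down knob-up on the black saucer and let go (((horizontal distance between lid_red and saucer below 0.03 m and z of lid_red in the frame of saucer below 0.01 m and angle between lid_red's own z axis and vertical below 0.15 rad and contact force between lid_red and the fingers below 0.05 N and linear speed of lid_red below 0.02 m/s) or (horizontal distance between lid_blue and saucer below 0.03 m and z of lid_blue in the frame of saucer below 0.01 m and angle between lid_blue's own z axis and vertical below 0.15 rad and contact force between lid_blue and the fingers below 0.05 N and linear speed of lid_blue below 0.02 m/s) or (horizontal distance between lid_white and saucer below 0.03 m and z of lid_white in the frame of saucer below 0.01 m and angle between lid_white's own z axis and vertical below 0.15 rad and contact force between lid_white and the fingers below 0.05 N and linear speed of lid_white below 0.02 m/s))), for 0.2 s.
At the end, for the whole second after the job is handed in: Each lid sits flat and fully down on the pot of its own colour (centres within 9 mm, lid no more than 3.5 mm above its seat and within 0.09 rad of level), at rest; pots, saucer and shakers are upright and within 40 mm of where they started (horizontal distance between lid_red and pot_red below 0.009 m and z of lid_red in the frame of pot_red between 0.046 and 0.0535 m and angle between each of lid_red, pot_red, lid_blue, pot_blue, lid_white, pot_white's own z axis and vertical below 0.09 rad and linear speed of each of lid_red, lid_blue, lid_white below 0.02 m/s and distance of each of pot_red, pot_blue, pot_white, saucer, shaker_orange, shaker_grey, shaker_black from where it was at the start of the episode below 0.04 m and horizontal distance between lid_blue and pot_blue below 0.009 m and z of lid_blue in the frame of pot_blue between 0.046 and 0.0535 m and horizontal distance between lid_white and pot_white below 0.009 m and z of lid_white in the frame of pot_white between 0.046 and 0.0535 m and angle between each of shaker_orange, shaker_grey, shaker_black's own z axis and vertical below 0.1 rad); the robot touches nothing.
It fails at once if a lid is put down or falls beside the saucer (lower than 30 mm over the table and its centre more than 55 mm from the saucer's) ((height (world z) of lid_red below 0.03 m and horizontal distance between lid_red and saucer above 0.055 m) or (height (world z) of lid_blue below 0.03 m and horizontal distance between lid_blue and saucer above 0.055 m) or (height (world z) of lid_white below 0.03 m and horizontal distance between lid_white and saucer above 0.055 m)).
It also fails if it takes over 117 s, if anything falls off the work surface, if the arm or the gripper's body presses on something with over 40 N, if the wrist force passes 120 N, or if a joint passes its speed limit or range.

## Robot

A 6-joint arm with a two-finger parallel gripper is mounted at the origin on the work surface. World frame = base frame: x ahead of the robot, y to its left, z up, the work surface at z = 0. Lengths are in m, angles in rad, forces in N, time in s.
With the tool pointing down it reaches from about 0.35 to 0.85 m from the base axis. Payload 8.1 kg.
Tool frame: the origin (TCP) lies at the centre of the arm's flange, where the gripper is bolted on; the fingertips stand 186 mm ahead of it and the grasp point (between the pads) lies 167 mm ahead of it; z points along the fingers, y is the line along which they close (so a half turn about z gives the same grasp; the last joint's range is limited). The gripper opens to 93 mm and grips with 3 to 60 N. Pads are 15 mm wide; open, the fingers measure 128 mm over their backs; the gripper's body (75 mm by 188 mm) begins 65 mm behind the grasp point.
Start: joints at [-1.201, 0.13, 1.488, -0, 1.523, -0.085], TCP at [0.264, -0.539, 0.405] pointing down, gripper open.
Joint ranges: [-2.96, 2.96], [-0.89, 2.26], [0.02, 2.5], [-1.34, 4.48], [0, 2.73], [-2.66, 2.66]. Speed limits (rad/s): [2.39, 2.39, 2.79, 3.14, 3.14, 3.14].

## Interface

Orientations are given as a rotation vector (axis times angle).
In Python, from plant import read_state, read_camera, camera_params, robot gives the robot as it stands.
- The arm moves only by the tool carry_out, never from a script. Its argument "targets" is a list of rows, each an object of numbers: "hand": the opening in per cent of the stroke, from 0 (shut) to 100 (fully open); "x", "y", "z": the shift along the tool's x, y, z in m; "ax", "ay", "az": the turn, a rotation vector about the tool's x, y, z in rad. In form: [{"hand": .., "x": .., "y": .., "z": .., "ax": .., "ay": .., "az": ..}, ...]. A call has 1 to 8 rows; each row is the pose to reach, as a shift and turn from the pose commanded when the call began, along the tool's axes at that moment; what a row does not reach only later rows make up. A row lasts 1/8 s, in which the tool goes at most 62.5 mm and 10.7 degrees, less where a joint would pass 70% of its speed; a pose out of reach is approached as far as the arm can. A call with a gripper value outside its range is refused whole. The fingers move at their own pace and stop on an object; "newtons" is the grip in N (left out, the last holds). Time passes only in rows, so rows that repeat a pose let the fingers close. It gives the time, the measured TCP pose, the force, the opening and the grip force at its end, in the units of the state.
- read_state(): the state, without advancing time (a new reading comes with each control period).
- read_camera(name): name is "scene" or "top"; returns (picture, depth): 400x640x3 uint8, blue, green, red; 400x640 float32, m along the optical axis (not along the pixel's ray), 0 where there is no reading.
- camera_params(name): a dict with "fx", "fy", "cx", "cy" (pixels), "position" and "rotation" of the camera in the world. Camera axes: x right, y up, looking along -z (the intrinsics and any distortion apply to the point x, -y, -z); pixel columns grow to the right and rows downward; lengths in m; the calibration is good to about 2 mm. A picture is of the moment at which its call begins. camera_params takes no time and is no camera call.
- robot.close_job(): hands the job in; it is judged then, once.
The state is a dict: "t": time; "q": joint angles; "dq": joint speeds; "joint_torque": joint torques, N m; "tool_pos": TCP position; "orientation": TCP orientation; "force": force on the tool from outside, world axes, zero at the start; "wrist_torque": the same for the moment, N m; "opening": finger opening in m; "gripper_force": force on a finger pad.
Only numpy, scipy, OpenCV 4.12 (cv2) and the standard library are available. Lean on these libraries where they do the work, as an engineer would, in place of code of your own. Each camera call takes 0.05 s, during which the arm holds its last target. There are 200 camera calls.

## Working session

There is one attempt and no reset: what is moved stays moved. The work goes in short steps, Python scripts to look and compute and a tool call to move; the robot and the scene stay as the last step left them, time stands still between calls to the robot, and variables do not carry over. Pictures are saved under pics/ and viewed, at most 14 in all, crops included, and the job is handed in when it is done.

Besides the shell and the picture viewer there is one more tool, called after "Request:" as name(argument=value, ...), one argument or row to a line, values as JSON. carry_out: Moves the arm, as the interface text tells. Its arguments: {"type":"object","properties":{"targets":{"type":"array","items":{"type":"object","properties":{"hand":{"type":"number"},"x":{"type":"number"},"y":{"type":"number"},"z":{"type":"number"},"ax":{"type":"number"},"ay":{"type":"number"},"az":{"type":"number"}}}},"newtons":{"type":"number"}},"required":["targets"]}

```bash
mkdir -p pics
cat > h.py <<'E'
import numpy as np, cv2
from plant import read_state, read_camera, camera_params, robot
def pts(name, depth):
    p=camera_params(name); R=np.array(p["rotation"])
    if R.shape!=(3,3): print(R)
    v,u=np.indices(depth.shape)
    c=np.stack([(u-p["cx"])/p["fx"]*depth,-(v-p["cy"])/p["fy"]*depth,-depth],-1)
    return c@R.T+np.array(p["position"])
E
python3 - <<'E'
from h import *
for n in("top","scene"):
    im,d=read_camera(n); cv2.imwrite(f"pics/{n}0.png",im); np.savez(f"{n}0.npz",im=im,d=d); print(n,camera_params(n))
print(read_state())
E
```

```text
top {'fx': 397.64538231047567, 'fy': 397.64538231047567, 'cx': 323.71814016769656, 'cy': 200.1639338811259, 'position': array([0.31319164, 0.01474674, 0.92689794]), 'rotation': array([ 0.12659357, -0.12397183, -1.54441345])}
scene {'fx': 472.9691863429217, 'fy': 472.9691863429217, 'cx': 320.3537512636489, 'cy': 191.23118530655614, 'position': array([ 1.25155778, -0.06987319,  1.19714642]), 'rotation': array([0.49951563, 0.45545543, 1.44413464])}
{'t': 0.1, 'q': array([-1.20139035e+00,  1.31077136e-01,  1.48916740e+00,  1.41218037e-05,
        1.52303432e+00, -8.54014258e-02]), 'dq': array([ 0.00076556, -0.00155086, -0.00066315,  0.00076027, -0.00140006,
        0.00050184]), 'joint_torque': array([ 8.51833011e-04, -5.61343932e+01, -4.93093586e+01,  7.70249683e-02,
        2.92715494e-02, -2.81410018e-05]), 'tool_pos': array([ 0.26351843, -0.53879817,  0.40379882]), 'orientation': array([-3.05908441e+00, -7.07890556e-01,  3.52734799e-04]), 'force': array([-0.12712808, -0.07275086, -0.32254861]), 'wrist_torque': array([-0.01071898,  0.02407481, -0.02321394]), 'gripper_force': 0.0, 'opening': 0.09282956235392574}
```

View pics/top0.png

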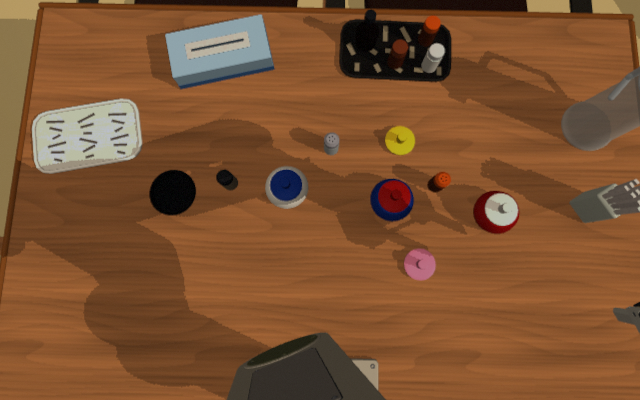

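View pics/scene0.png

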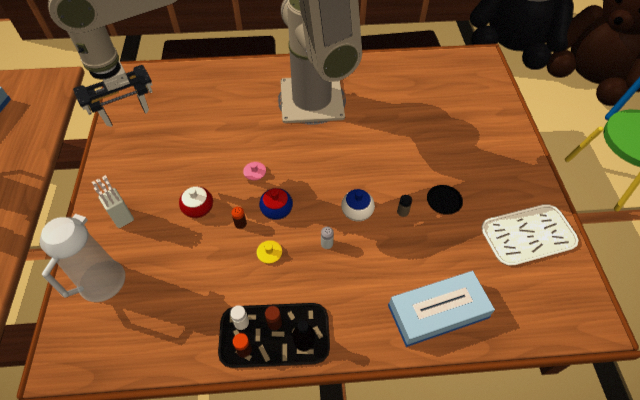

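The top view shows the white lid on the red pot at (496,212), the red lid on blue at (392,200) and the blue lid on white at (287,188). The saucer is at (173,192). The shakers are orange (440,182), black (227,180) and grey (332,144). The scene view agrees.

```bash
cat > h.py <<'E'
import numpy as np, cv2
from scipy.spatial.transform import Rotation as Rn
from plant import read_state, read_camera, camera_params, robot
def rays(name,u,v):
    p=camera_params(name); u=np.asarray(u,float);v=np.asarray(v,float)
    c=np.stack([(u-p["cx"])/p["fx"],-(v-p["cy"])/p["fy"],-np.ones_like(u)],-1)
    return np.array(p["position"]), c@Rn.from_rotvec(p["rotation"]).as_matrix().T
def plane(name,u,v,z):
    o,d=rays(name,u,v); return o+d*((z-o[2])/d[...,2])[...,None]
def pts(name,depth):
    v,u=np.indices(depth.shape); o,d=rays(name,u,v); return o+d*depth[...,None]
def colour(im):
    h,s,v=[c.astype(int) for c in cv2.split(cv2.cvtColor(im,cv2.COLOR_BGR2HSV))]
    return {"red":((h<6)|(h>172))&(s>170)&(v>50),"blue":(h>105)&(h<130)&(s>120),"white":(s<60)&(v>110)}
E
python3 - <<'E'
from h import *
for n in("top","scene"):
    z=np.load(f"{n}0.npz"); im,d=z["im"],z["d"]; P=pts(n,d); M=colour(im)
    seeds={"red":dict(top=(496,212),scene=(196,202)),"blue":dict(top=(392,200),scene=(276,204)),"white":dict(top=(287,188),scene=(358,204)),"saucer":dict(top=(173,192),scene=(445,199)),"sh_or":dict(top=(441,181),scene=(238,217)),"sh_gr":dict(top=(332,144),scene=(327,237)),"sh_bl":dict(top=(227,180),scene=(405,205))}
    for k,s in seeds.items():
        u,v=s[n]; r=30; sl=np.s_[v-r:v+r,u-r:u+r]; Q=P[sl].reshape(-1,3)
        c0=Q[len(Q)//2+r]; near=np.hypot(*(Q-P[v,u])[:,:2].T)<(.07 if k in("red","blue","white","saucer") else .03)
        Q=Q[near]; out=[k,n]
        for lo,hi in((.008,.2),(.022,.04),(.055,.07),(.07,.082),(.086,.1)):
            q=Q[(Q[:,2]>lo)&(Q[:,2]<hi)]
            if len(q)>3:
                c,rr=cv2.minEnclosingCircle(q[:,:2].astype(np.float32)); out.append((lo,len(q),np.round(c,4).tolist(),round(rr,4)))
        print(*out,"zmax",Q[:,2].max().round(4))
    T=P[(P[...,2]>-.02)&(P[...,2]<.02)]; print(n,"table z",np.median(T[:,2]))
    for col,z0 in(("red",.062),("blue",.062),("white",.062)):
        print(col,[ (plane(n,*cen[i],.062).round(3)[:2].tolist(),int(st[i][4])) for N,_,st,cen in [cv2.connectedComponentsWithStats(M[col].astype(np.uint8))] for i in range(1,N) if st[i][4]>150 and st[i][4]<3000])
E
```

```text
red top (0.008, 1558, [0.4391, -0.3709], 0.0494) (0.022, 176, [0.4391, -0.3709], 0.0494) (0.055, 827, [0.4384, -0.3697], 0.0402) (0.07, 20, [0.4402, -0.3682], 0.0095) (0.086, 87, [0.4414, -0.3713], 0.0108) zmax 0.095
blue top (0.008, 1459, [0.4619, -0.1359], 0.0494) (0.022, 122, [0.4619, -0.1359], 0.0494) (0.055, 838, [0.4606, -0.1358], 0.0404) (0.07, 10, [0.4602, -0.1318], 0.0077) (0.086, 80, [0.4648, -0.1363], 0.0109) zmax 0.0948
white top (0.008, 1435, [0.4863, 0.1048], 0.0497) (0.022, 117, [0.4863, 0.1048], 0.0497) (0.055, 832, [0.4858, 0.1045], 0.0399) (0.07, 8, [0.486, 0.1], 0.0119) (0.086, 78, [0.485, 0.1035], 0.0107) zmax 0.094
saucer top (0.008, 357, [0.4712, 0.3728], 0.0555) zmax 0.0157
sh_or top (0.008, 312, [0.5048, -0.2434], 0.018) (0.022, 40, [0.5009, -0.2396], 0.0168) (0.055, 141, [0.5047, -0.2439], 0.0175) (0.07, 65, [0.5065, -0.2444], 0.0139) zmax 0.0747
sh_gr top (0.008, 280, [0.5901, 0.0046], 0.018) (0.022, 33, [0.5823, 0.0048], 0.0154) (0.055, 113, [0.5905, 0.0045], 0.0177) (0.07, 81, [0.5899, 0.0046], 0.0137) zmax 0.0737
sh_bl top (0.008, 301, [0.4985, 0.241], 0.
[... 1226 characters left out ...]
41], 0.0185) (0.07, 60, [0.5092, -0.2428], 0.0162) zmax 0.0774
sh_gr scene (0.008, 238, [0.5935, 0.0045], 0.0181) (0.022, 38, [0.5967, 0.005], 0.0171) (0.055, 57, [0.5935, 0.0045], 0.0181) (0.07, 74, [0.5947, 0.0044], 0.0168) zmax 0.0766
sh_bl scene (0.008, 231, [0.506, 0.24], 0.0185) (0.022, 41, [0.5048, 0.2401], 0.0172) (0.055, 52, [0.5036, 0.2406], 0.017) (0.07, 63, [0.5026, 0.2409], 0.0156) zmax 0.0773
scene table z 0.0009302358330249838
red [([0.481, -0.358], 391), ([0.465, -0.137], 396)]
blue [([0.485, 0.103], 367), ([0.504, -0.134], 342)]
white [([0.442, -0.373], 364), ([0.467, -0.59], 586), ([0.528, 0.102], 293), ([0.566, -0.718], 1837), ([0.606, 0.002], 187), ([0.812, -0.234], 266)]
```

Request:
carry_out(
  targets=[
    {"hand":45,"x":0.482,"y":-0.48,"z":0.08,"az":0.45484},
    {"hand":45,"x":0.482,"y":-0.48,"z":0.08,"az":0.45484},
    {"hand":45,"x":0.482,"y":-0.48,"z":0.08,"az":0.45484},
    {"hand":45,"x":0.482,"y":-0.48,"z":0.08,"az":0.45484},
    {"hand":45,"x":0.482,"y":-0.48,"z":0.08,"az":0.45484},
    {"hand":45,"x":0.482,"y":-0.48,"z":0.08,"az":0.45484},
    {"hand":45,"x":0.482,"y":-0.48,"z":0.08,"az":0.45484},
    {"hand":45,"x":0.482,"y":-0.48,"z":0.08,"az":0.45484},
  ],
  newtons=15,
)

```text
schema error: expected keys hand, x, y, z, ax, ay, az
```

Request:
carry_out(
  targets=[
    {"hand":45,"x":0.482,"y":-0.48,"z":0.08,"ax":0,"ay":0,"az":0.45484},
    {"hand":45,"x":0.482,"y":-0.48,"z":0.08,"ax":0,"ay":0,"az":0.45484},
    {"hand":45,"x":0.482,"y":-0.48,"z":0.08,"ax":0,"ay":0,"az":0.45484},
    {"hand":45,"x":0.482,"y":-0.48,"z":0.08,"ax":0,"ay":0,"az":0.45484},
    {"hand":45,"x":0.482,"y":-0.48,"z":0.08,"ax":0,"ay":0,"az":0.45484},
    {"hand":45,"x":0.482,"y":-0.48,"z":0.08,"ax":0,"ay":0,"az":0.45484},
    {"hand":45,"x":0.482,"y":-0.48,"z":0.08,"ax":0,"ay":0,"az":0.45484},
    {"hand":45,"x":0.482,"y":-0.48,"z":0.08,"ax":0,"ay":0,"az":0.45484},
  ],
  newtons=15,
)

```text
t: 1.1
tool_pos: [0.4258, -0.0677, 0.346]
orientation: [3.141, -0.001, 0.001]
force: [0.6, -0.1, 0.3]
opening: 0.042
gripper_force: 0.0
```

Request:
carry_out(
  targets=[
    {"hand":45,"x":0.059,"y":-0.17,"z":0.026,"ax":0,"ay":0,"az":0},
    {"hand":45,"x":0.059,"y":-0.17,"z":0.026,"ax":0,"ay":0,"az":0},
    {"hand":45,"x":0.059,"y":-0.17,"z":0.026,"ax":0,"ay":0,"az":0},
    {"hand":45,"x":0.059,"y":-0.17,"z":0.026,"ax":0,"ay":0,"az":0},
    {"hand":45,"x":0.059,"y":-0.17,"z":0.026,"ax":0,"ay":0,"az":0},
  ],
)

```text
t: 1.72
tool_pos: [0.4845, 0.1003, 0.3199]
orientation: [3.141, 0.002, -0.002]
force: [0.1, 0.5, -0.0]
opening: 0.0419
gripper_force: 0.0
```

Run:
```python
from h import *
s=read_state(); print(s["tool_pos"],s["orientation"])
im,d=read_camera("scene"); cv2.imwrite("pics/s1.png",cv2.resize(im[100:290,250:490],None,fx=3,fy=3))
```

```text
[0.48448459 0.10030938 0.31986278] [ 3.14103294e+00  1.52108488e-03 -1.94615240e-03]
```

View pics/s1.png

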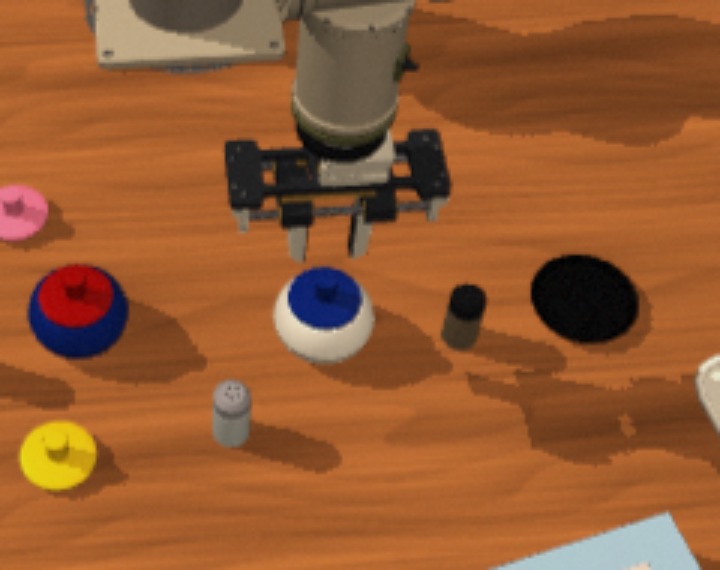

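The fingers (crop pixels 300–360, 240) stand right above the blue lid's knob at (328,290), so I'll descend and grip.

Request:
carry_out(
  targets=[
    {"hand":45,"x":0.002,"y":-0.004,"z":0.03,"ax":0,"ay":0,"az":0},
    {"hand":45,"x":0.002,"y":-0.004,"z":0.05,"ax":0,"ay":0,"az":0},
    {"hand":45,"x":0.002,"y":-0.004,"z":0.063,"ax":0,"ay":0,"az":0},
    {"hand":45,"x":0.002,"y":-0.004,"z":0.063,"ax":0,"ay":0,"az":0},
    {"hand":10,"x":0.002,"y":-0.004,"z":0.063,"ax":0,"ay":0,"az":0},
    {"hand":10,"x":0.002,"y":-0.004,"z":0.063,"ax":0,"ay":0,"az":0},
    {"hand":10,"x":0.002,"y":-0.004,"z":0.063,"ax":0,"ay":0,"az":0},
    {"hand":10,"x":0.002,"y":-0.004,"z":0.063,"ax":0,"ay":0,"az":0},
  ],
)

```text
t: 2.78
tool_pos: [0.4872, 0.1044, 0.2582]
orientation: [3.142, 0.0, 0.002]
force: [-0.1, -0.4, 5.1]
opening: 0.0212
gripper_force: 15.0
```

Request:
carry_out(
  targets=[
    {"hand":10,"x":0,"y":0,"z":-0.02,"ax":0,"ay":0,"az":0},
    {"hand":10,"x":0,"y":0,"z":-0.05,"ax":0,"ay":0,"az":0},
    {"hand":10,"x":0,"y":0,"z":-0.08,"ax":0,"ay":0,"az":0},
    {"hand":10,"x":0,"y":0,"z":-0.08,"ax":0,"ay":0,"az":0},
    {"hand":10,"x":0,"y":0,"z":-0.08,"ax":0,"ay":0,"az":0},
  ],
)

```text
t: 3.4
tool_pos: [0.4864, 0.1044, 0.3361]
orientation: [3.141, 0.0, -0.002]
force: [0.3, -0.3, -1.9]
opening: 0.0213
gripper_force: 15.0
```

```bash
cat >> h.py <<'E'
def circ(n,P,c,r,lo,hi,mask=None):
    m=(np.hypot(P[...,0]-c[0],P[...,1]-c[1])<r)&(P[...,2]>lo)&(P[...,2]<hi)
    if mask is not None: m&=mask
    q=P[m]
    if len(q)<5: return len(q)
    cc,rr=cv2.minEnclosingCircle(q[:,:2].astype(np.float32)); return len(q),np.round(cc,4).tolist(),round(rr,4),"z",np.round([np.median(q[:,2]),q[:,2].max()],4).tolist()
E
python3 - <<'E'
from h import *
for n in("top","scene"):
    im,d=read_camera(n); P=pts(n,d); M=colour(im)
    print(n,"lid",circ(n,P,(.487,.104),.06,.09,.2,M["blue"]),"pot",circ(n,P,(.4885,.1045),.065,.022,.05),"rim",circ(n,P,(.4885,.1045),.065,.053,.063,M["white"]))
    cv2.imwrite(f"pics/{n}2.png",cv2.resize(im[100:290,250:490] if n=="scene" else im[100:290,150:390],None,fx=3,fy=3))
E
```

```text
top lid (239, [0.4617, 0.11], 0.0236, 'z', [0.1423, 0.1704]) pot (131, [0.4635, 0.1235], 0.0385, 'z', [0.0437, 0.0499]) rim (74, [0.4612, 0.1199], 0.0284, 'z', [0.0567, 0.061])
scene lid (298, [0.4853, 0.1057], 0.037, 'z', [0.1448, 0.1959]) pot (300, [0.4907, 0.1039], 0.0499, 'z', [0.0373, 0.05]) rim (170, [0.4939, 0.1042], 0.0438, 'z', [0.0571, 0.063])
```

View pics/scene2.png

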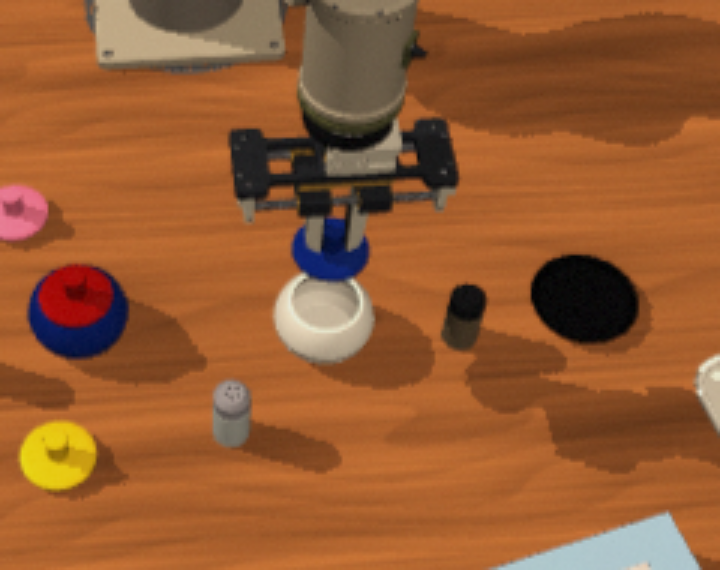

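The blue lid hangs level in the fingers at crop pixel (332,250), and the pot hasn't moved. Next I carry it to the saucer.

Request:
carry_out(
  targets=[
    {"hand":10,"x":-0.003,"y":-0.05,"z":0,"ax":0,"ay":0,"az":0},
    {"hand":10,"x":-0.006,"y":-0.1,"z":0,"ax":0,"ay":0,"az":0},
    {"hand":10,"x":-0.009,"y":-0.15,"z":0,"ax":0,"ay":0,"az":0},
    {"hand":10,"x":-0.012,"y":-0.2,"z":0,"ax":0,"ay":0,"az":0},
    {"hand":10,"x":-0.015,"y":-0.24,"z":0,"ax":0,"ay":0,"az":0},
    {"hand":10,"x":-0.015,"y":-0.268,"z":0.03,"ax":0,"ay":0,"az":0},
    {"hand":10,"x":-0.015,"y":-0.268,"z":0.07,"ax":0,"ay":0,"az":0},
    {"hand":10,"x":-0.015,"y":-0.268,"z":0.09,"ax":0,"ay":0,"az":0},
  ],
)

```text
t: 4.5
tool_pos: [0.4702, 0.3718, 0.2431]
orientation: [3.138, 0.001, -0.008]
force: [-0.2, -0.1, -1.3]
opening: 0.0212
gripper_force: 15.0
```

Run:
```python
from h import *
print(read_state()["tool_pos"])
for n in("top","scene"):
    im,d=read_camera(n); P=pts(n,d); M=colour(im)
    print(n,"lid",circ(n,P,(.471,.373),.06,.04,.14,M["blue"]),"saucer",circ(n,P,(.471,.373),.058,.007,.02))
```

```text
[0.47024675 0.37178235 0.24308576]
top lid (217, [0.4659, 0.3706], 0.0355, 'z', [0.0488, 0.0533]) saucer (212, [0.4694, 0.3721], 0.0544, 'z', [0.0106, 0.0156])
scene lid (274, [0.4679, 0.3688], 0.0368, 'z', [0.0502, 0.1112]) saucer (359, [0.4735, 0.373], 0.0551, 'z', [0.0098, 0.019])
```

Request:
carry_out(
  targets=[
    {"hand":10,"x":0.002,"y":-0.001,"z":0.015,"ax":0,"ay":0,"az":0},
    {"hand":10,"x":0.002,"y":-0.001,"z":0.024,"ax":0,"ay":0,"az":0},
    {"hand":10,"x":0.002,"y":-0.001,"z":0.028,"ax":0,"ay":0,"az":0},
    {"hand":10,"x":0.002,"y":-0.001,"z":0.03,"ax":0,"ay":0,"az":0},
    {"hand":10,"x":0.002,"y":-0.001,"z":0.03,"ax":0,"ay":0,"az":0},
  ],
)

```text
t: 5.22
tool_pos: [0.4739, 0.3734, 0.2176]
orientation: [-3.141, 0.0, -0.001]
force: [0.1, 0.9, -1.3]
opening: 0.0212
gripper_force: 15.0
```

Request:
carry_out(
  targets=[
    {"hand":10,"x":0,"y":0,"z":0.002,"ax":0,"ay":0,"az":0},
    {"hand":10,"x":0,"y":0,"z":0.003,"ax":0,"ay":0,"az":0},
    {"hand":10,"x":0,"y":0,"z":0.004,"ax":0,"ay":0,"az":0},
    {"hand":10,"x":0,"y":0,"z":0.004,"ax":0,"ay":0,"az":0},
  ],
)

```text
t: 5.72
tool_pos: [0.4739, 0.3734, 0.2136]
orientation: [-3.142, 0.0, -0.0]
force: [0.2, -1.5, 1.1]
opening: 0.0215
gripper_force: 15.0
```

Request:
carry_out(
  targets=[
    {"hand":45,"x":0,"y":0,"z":0.003,"ax":0,"ay":0,"az":0},
    {"hand":45,"x":0,"y":0,"z":0.003,"ax":0,"ay":0,"az":0},
    {"hand":45,"x":0,"y":0,"z":0.003,"ax":0,"ay":0,"az":0},
    {"hand":45,"x":0,"y":0,"z":-0.03,"ax":0,"ay":0,"az":0},
    {"hand":45,"x":0,"y":0,"z":-0.09,"ax":0,"ay":0,"az":0},
    {"hand":45,"x":0,"y":0,"z":-0.12,"ax":0,"ay":0,"az":0},
    {"hand":45,"x":-0.003,"y":0.06,"z":-0.12,"ax":0,"ay":0,"az":0},
    {"hand":45,"x":-0.006,"y":0.12,"z":-0.12,"ax":0,"ay":0,"az":0},
  ],
)

```text
t: 6.72
tool_pos: [0.4676, 0.2525, 0.3341]
orientation: [-3.141, -0.003, -0.003]
force: [1.3, -0.8, 0.4]
opening: 0.0418
gripper_force: 0.0
```

Run:
```python
from h import *
print(read_state()["tool_pos"])
for n in("top","scene"):
    im,d=read_camera(n); P=pts(n,d); M=colour(im)
    print(n,"lid",circ(n,P,(.471,.373),.06,.014,.14,M["blue"]),"saucer",circ(n,P,(.471,.373),.058,.007,.02))
    cv2.imwrite(f"pics/{n}3.png",im)
```

```text
[0.46763668 0.25254623 0.334131  ]
top lid 0 saucer (73, [0.4535, 0.4135], 0.0265, 'z', [0.0108, 0.0157])
scene lid (380, [0.4741, 0.3798], 0.043, 'z', [0.0223, 0.0535]) saucer (449, [0.4713, 0.3722], 0.0573, 'z', [0.0119, 0.02])
```

View pics/scene3.png

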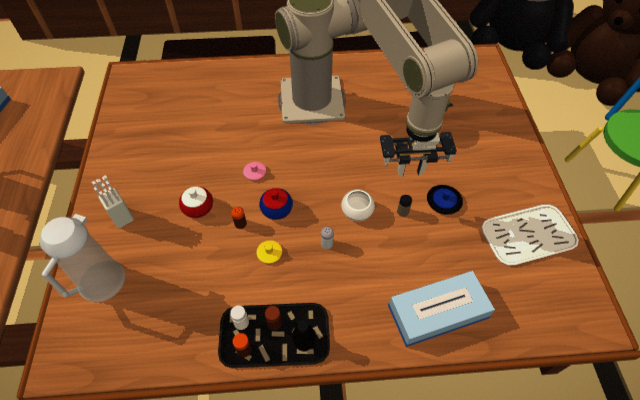

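The blue lid rests centred on the black saucer at (445,199). On to the white lid.

Request:
carry_out(
  targets=[
    {"hand":45,"x":-0.003,"y":0.06,"z":0,"ax":0,"ay":0,"az":0},
    {"hand":45,"x":-0.005,"y":0.12,"z":0,"ax":0,"ay":0,"az":0},
    {"hand":45,"x":-0.007,"y":0.18,"z":0,"ax":0,"ay":0,"az":0},
    {"hand":45,"x":-0.01,"y":0.24,"z":0,"ax":0,"ay":0,"az":0},
    {"hand":45,"x":-0.012,"y":0.3,"z":0,"ax":0,"ay":0,"az":0},
    {"hand":45,"x":-0.015,"y":0.36,"z":0,"ax":0,"ay":0,"az":0},
    {"hand":45,"x":-0.018,"y":0.42,"z":0,"ax":0,"ay":0,"az":0},
    {"hand":45,"x":-0.02,"y":0.48,"z":0,"ax":0,"ay":0,"az":0},
  ],
)

```text
t: 7.82
tool_pos: [0.4477, -0.2284, 0.3338]
orientation: [3.141, 0.0, 0.002]
force: [0.9, 0.1, -0.0]
opening: 0.0417
gripper_force: 0.0
```

Request:
carry_out(
  targets=[
    {"hand":45,"x":-0.003,"y":0.06,"z":0,"ax":0,"ay":0,"az":0},
    {"hand":45,"x":-0.006,"y":0.12,"z":0,"ax":0,"ay":0,"az":0},
    {"hand":45,"x":-0.006,"y":0.14,"z":0,"ax":0,"ay":0,"az":0},
    {"hand":45,"x":-0.006,"y":0.14,"z":0,"ax":0,"ay":0,"az":0},
  ],
)

```text
t: 8.32
tool_pos: [0.4418, -0.3673, 0.3331]
orientation: [-3.141, 0.003, 0.0]
force: [0.7, 0.3, -0.0]
opening: 0.0418
gripper_force: 0.0
```

Request:
carry_out(
  targets=[
    {"hand":45,"x":0,"y":0.003,"z":0.03,"ax":0,"ay":0,"az":0},
    {"hand":45,"x":0,"y":0.003,"z":0.055,"ax":0,"ay":0,"az":0},
    {"hand":45,"x":0,"y":0.003,"z":0.075,"ax":0,"ay":0,"az":0},
    {"hand":45,"x":0,"y":0.003,"z":0.075,"ax":0,"ay":0,"az":0},
    {"hand":10,"x":0,"y":0.003,"z":0.075,"ax":0,"ay":0,"az":0},
    {"hand":10,"x":0,"y":0.003,"z":0.075,"ax":0,"ay":0,"az":0},
    {"hand":10,"x":0,"y":0.003,"z":0.075,"ax":0,"ay":0,"az":0},
    {"hand":10,"x":0,"y":0.003,"z":0.075,"ax":0,"ay":0,"az":0},
  ],
)

```text
t: 9.32
tool_pos: [0.4421, -0.3702, 0.2596]
orientation: [3.14, -0.0, 0.003]
force: [0.5, -1.7, 5.0]
opening: 0.0211
gripper_force: 15.0
```

Request:
carry_out(
  targets=[
    {"hand":10,"x":0,"y":0,"z":-0.02,"ax":0,"ay":0,"az":0},
    {"hand":10,"x":0,"y":0,"z":-0.05,"ax":0,"ay":0,"az":0},
    {"hand":10,"x":0,"y":0,"z":-0.08,"ax":0,"ay":0,"az":0},
    {"hand":10,"x":0,"y":0,"z":-0.08,"ax":0,"ay":0,"az":0},
    {"hand":10,"x":0,"y":0,"z":-0.08,"ax":0,"ay":0,"az":0},
  ],
)

```text
t: 9.95
tool_pos: [0.4415, -0.3694, 0.3378]
orientation: [-3.141, 0.0, 0.001]
force: [-0.7, 0.2, -1.8]
opening: 0.0211
gripper_force: 15.0
```

Run:
```python
from h import *
print(read_state()["tool_pos"])
for n in("top","scene"):
    im,d=read_camera(n); P=pts(n,d); M=colour(im)
    print(n,"lid",circ(n,P,(.441,-.371),.05,.12,.155,M["white"]),"potred",circ(n,P,(.4405,-.371),.065,.022,.05),"potwhite",circ(n,P,(.4885,.1045),.065,.022,.05))
    cv2.imwrite(f"pics/{n}4.png",cv2.resize(im[90:290,90:390],None,fx=2.5,fy=2.5))
```

```text
[ 0.44151123 -0.36943456  0.33781297]
top lid (206, [0.4399, -0.3688], 0.0352, 'z', [0.1418, 0.1468]) potred (388, [0.4392, -0.3713], 0.0492, 'z', [0.0414, 0.05]) potwhite (345, [0.4862, 0.1048], 0.0495, 'z', [0.0442, 0.05])
scene lid (254, [0.4418, -0.3696], 0.0359, 'z', [0.1432, 0.1549]) potred (327, [0.4433, -0.37], 0.0506, 'z', [0.0374, 0.0499]) potwhite (328, [0.4901, 0.105], 0.0499, 'z', [0.0377, 0.0499])
```

View pics/scene4.png

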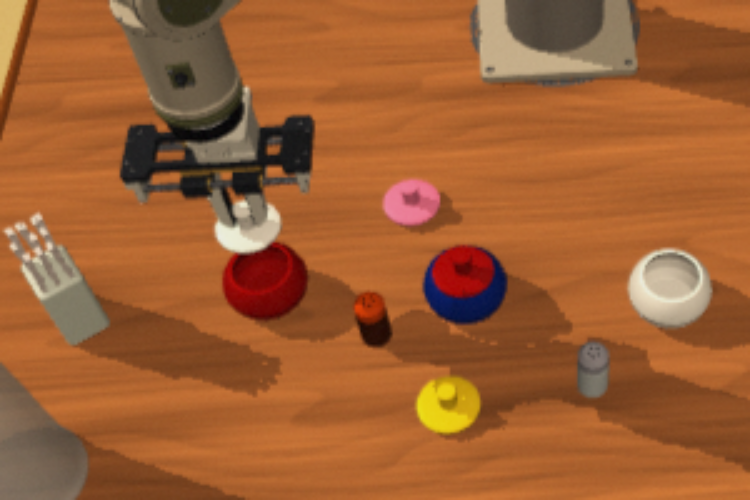

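The white lid is held level at crop pixel (248,227), and the red pot below at (265,280) is unmoved. Carrying it to the white pot.

Request:
carry_out(
  targets=[
    {"hand":10,"x":0.005,"y":-0.06,"z":0,"ax":0,"ay":0,"az":0},
    {"hand":10,"x":0.012,"y":-0.12,"z":0,"ax":0,"ay":0,"az":0},
    {"hand":10,"x":0.018,"y":-0.18,"z":0,"ax":0,"ay":0,"az":0},
    {"hand":10,"x":0.025,"y":-0.24,"z":0,"ax":0,"ay":0,"az":0},
    {"hand":10,"x":0.031,"y":-0.3,"z":0,"ax":0,"ay":0,"az":0},
    {"hand":10,"x":0.037,"y":-0.36,"z":0,"ax":0,"ay":0,"az":0},
    {"hand":10,"x":0.043,"y":-0.42,"z":0,"ax":0,"ay":0,"az":0},
    {"hand":10,"x":0.047,"y":-0.474,"z":0,"ax":0,"ay":0,"az":0},
  ],
)

```text
t: 11.05
tool_pos: [0.4882, 0.1064, 0.3371]
orientation: [3.141, 0.001, -0.003]
force: [1.3, -0.1, -1.0]
opening: 0.021
gripper_force: 15.0
```

Request:
carry_out(
  targets=[
    {"hand":10,"x":0,"y":0,"z":0.03,"ax":0,"ay":0,"az":0},
    {"hand":10,"x":0,"y":0,"z":0.055,"ax":0,"ay":0,"az":0},
    {"hand":10,"x":0,"y":0,"z":0.06,"ax":0,"ay":0,"az":0},
    {"hand":10,"x":0,"y":0,"z":0.06,"ax":0,"ay":0,"az":0},
  ],
)

```text
t: 11.55
tool_pos: [0.4886, 0.1042, 0.278]
orientation: [3.141, -0.001, -0.002]
force: [-0.0, -1.3, -0.3]
opening: 0.0215
gripper_force: 15.0
```

Run:
```python
from h import *
print(read_state()["tool_pos"])
for n in("top","scene"):
    im,d=read_camera(n); P=pts(n,d); M=colour(im)
    print(n,"lid",circ(n,P,(.488,.1045),.05,.07,.095,M["white"]),"potwhite",circ(n,P,(.4885,.1045),.065,.022,.05))
```

```text
[0.48857631 0.10416938 0.2779691 ]
top lid (213, [0.4634, 0.1105], 0.0248, 'z', [0.0822, 0.087]) potwhite (137, [0.459, 0.1199], 0.0378, 'z', [0.0438, 0.05])
scene lid (247, [0.4887, 0.1028], 0.0381, 'z', [0.0851, 0.095]) potwhite (230, [0.4909, 0.1041], 0.0496, 'z', [0.0412, 0.0499])
```

Request:
carry_out(
  targets=[
    {"hand":10,"x":0.001,"y":-0.001,"z":0.008,"ax":0,"ay":0,"az":0},
    {"hand":10,"x":0.001,"y":-0.001,"z":0.013,"ax":0,"ay":0,"az":0},
    {"hand":10,"x":0.001,"y":-0.001,"z":0.016,"ax":0,"ay":0,"az":0},
    {"hand":10,"x":0.001,"y":-0.001,"z":0.018,"ax":0,"ay":0,"az":0},
    {"hand":10,"x":0.001,"y":-0.001,"z":0.019,"ax":0,"ay":0,"az":0},
    {"hand":10,"x":0.001,"y":-0.001,"z":0.019,"ax":0,"ay":0,"az":0},
  ],
)

```text
t: 12.4
tool_pos: [0.4899, 0.1053, 0.2597]
orientation: [3.142, -0.0, 0.001]
force: [-1.1, -0.0, 0.9]
opening: 0.0211
gripper_force: 15.0
```

Request:
carry_out(
  targets=[
    {"hand":45,"x":0,"y":0,"z":0,"ax":0,"ay":0,"az":0},
    {"hand":45,"x":0,"y":0,"z":0,"ax":0,"ay":0,"az":0},
    {"hand":45,"x":0,"y":0,"z":0,"ax":0,"ay":0,"az":0},
    {"hand":45,"x":0,"y":0,"z":-0.04,"ax":0,"ay":0,"az":0},
    {"hand":45,"x":0,"y":0,"z":-0.08,"ax":0,"ay":0,"az":0},
    {"hand":45,"x":-0.006,"y":0.06,"z":-0.08,"ax":0,"ay":0,"az":0},
    {"hand":45,"x":-0.012,"y":0.12,"z":-0.08,"ax":0,"ay":0,"az":0},
    {"hand":45,"x":-0.018,"y":0.18,"z":-0.08,"ax":0,"ay":0,"az":0},
  ],
)

```text
t: 13.4
tool_pos: [0.4714, -0.0761, 0.3397]
orientation: [3.141, 0.002, 0.002]
force: [0.9, 0.5, -0.5]
opening: 0.0418
gripper_force: 0.0
```

Request:
carry_out(
  targets=[
    {"hand":45,"x":-0.006,"y":0.05,"z":0,"ax":0,"ay":0,"az":0},
    {"hand":45,"x":-0.006,"y":0.061,"z":0,"ax":0,"ay":0,"az":0},
    {"hand":45,"x":-0.006,"y":0.061,"z":0,"ax":0,"ay":0,"az":0},
    {"hand":45,"x":-0.006,"y":0.061,"z":0,"ax":0,"ay":0,"az":0},
  ],
)

```text
t: 13.9
tool_pos: [0.466, -0.1345, 0.3392]
orientation: [-3.141, -0.002, 0.0]
force: [0.3, 0.5, 0.2]
opening: 0.0418
gripper_force: 0.0
```

Run:
```python
from h import *
print(read_state()["tool_pos"])
for n in("top","scene"):
    im,d=read_camera(n); P=pts(n,d); M=colour(im)
    print(n,"lidwhite",circ(n,P,(.488,.1045),.055,.055,.072),"knob",circ(n,P,(.488,.1045),.03,.086,.1),"potwhite",circ(n,P,(.4885,.1045),.065,.022,.05))
```

```text
[ 0.46597019 -0.1344586   0.33918933]
top lidwhite (841, [0.4865, 0.1047], 0.0403, 'z', [0.0634, 0.0719]) knob (79, [0.4878, 0.1049], 0.0106, 'z', [0.0913, 0.0958]) potwhite (342, [0.486, 0.1049], 0.0496, 'z', [0.0444, 0.05])
scene lidwhite (429, [0.4925, 0.1037], 0.0426, 'z', [0.0656, 0.0717]) knob (45, [0.4892, 0.1063], 0.0119, 'z', [0.0934, 0.098]) potwhite (236, [0.4911, 0.1048], 0.05, 'z', [0.0407, 0.05])
```

The white lid is seated and centred to about 2 mm. Now the red lid.

Request:
carry_out(
  targets=[
    {"hand":45,"x":0,"y":0.001,"z":0.03,"ax":0,"ay":0,"az":0},
    {"hand":45,"x":0,"y":0.001,"z":0.06,"ax":0,"ay":0,"az":0},
    {"hand":45,"x":0,"y":0.001,"z":0.08,"ax":0,"ay":0,"az":0},
    {"hand":45,"x":0,"y":0.001,"z":0.08,"ax":0,"ay":0,"az":0},
    {"hand":10,"x":0,"y":0.001,"z":0.08,"ax":0,"ay":0,"az":0},
    {"hand":10,"x":0,"y":0.001,"z":0.08,"ax":0,"ay":0,"az":0},
    {"hand":10,"x":0,"y":0.001,"z":0.08,"ax":0,"ay":0,"az":0},
    {"hand":10,"x":0,"y":0.001,"z":0.08,"ax":0,"ay":0,"az":0},
  ],
)

```text
t: 15.0
tool_pos: [0.4663, -0.1368, 0.2605]
orientation: [3.141, -0.0, 0.003]
force: [-0.5, 0.4, 6.4]
opening: 0.0213
gripper_force: 15.0
```

Request:
carry_out(
  targets=[
    {"hand":10,"x":0,"y":0,"z":-0.02,"ax":0,"ay":0,"az":0},
    {"hand":10,"x":0,"y":0,"z":-0.05,"ax":0,"ay":0,"az":0},
    {"hand":10,"x":0,"y":0,"z":-0.08,"ax":0,"ay":0,"az":0},
    {"hand":10,"x":0,"y":0,"z":-0.08,"ax":0,"ay":0,"az":0},
    {"hand":10,"x":0,"y":0,"z":-0.08,"ax":0,"ay":0,"az":0},
  ],
)

```text
t: 15.62
tool_pos: [0.4654, -0.1366, 0.3382]
orientation: [-3.141, 0.0, 0.002]
force: [-0.7, 0.4, -0.6]
opening: 0.021
gripper_force: 15.0
```

Run:
```python
from h import *
print(read_state()["tool_pos"])
for n in("top","scene"):
    im,d=read_camera(n); P=pts(n,d); M=colour(im)
    print(n,"lid",circ(n,P,(.465,-.136),.05,.12,.155,M["red"]),"potblue",circ(n,P,(.464,-.136),.065,.022,.05),"potred",circ(n,P,(.4405,-.371),.065,.022,.05))
```

```text
[ 0.46541032 -0.13655968  0.33817305]
top lid (160, [0.4422, -0.1492], 0.023, 'z', [0.1415, 0.1451]) potblue (96, [0.456, -0.1343], 0.0487, 'z', [0.0444, 0.0499]) potred (23, [0.453, -0.3287], 0.0169, 'z', [0.031, 0.0361])
scene lid (270, [0.4661, -0.1363], 0.0363, 'z', [0.1429, 0.1549]) potblue (300, [0.4661, -0.1364], 0.0499, 'z', [0.0381, 0.0499]) potred (352, [0.4436, -0.3719], 0.0496, 'z', [0.0375, 0.05])
```

Request:
carry_out(
  targets=[
    {"hand":10,"x":-0.006,"y":0.06,"z":0,"ax":0,"ay":0,"az":0},
    {"hand":10,"x":-0.012,"y":0.12,"z":0,"ax":0,"ay":0,"az":0},
    {"hand":10,"x":-0.018,"y":0.18,"z":0,"ax":0,"ay":0,"az":0},
    {"hand":10,"x":-0.024,"y":0.22,"z":0,"ax":0,"ay":0,"az":0},
    {"hand":10,"x":-0.024,"y":0.234,"z":0.02,"ax":0,"ay":0,"az":0},
    {"hand":10,"x":-0.024,"y":0.234,"z":0.05,"ax":0,"ay":0,"az":0},
    {"hand":10,"x":-0.024,"y":0.234,"z":0.06,"ax":0,"ay":0,"az":0},
    {"hand":10,"x":-0.024,"y":0.234,"z":0.06,"ax":0,"ay":0,"az":0},
  ],
)

```text
t: 16.73
tool_pos: [0.4414, -0.37, 0.2779]
orientation: [-3.139, -0.0, 0.003]
force: [0.5, 0.3, -0.7]
opening: 0.0211
gripper_force: 15.0
```

Run:
```python
from h import *
print(read_state()["tool_pos"])
for n in("top","scene"):
    im,d=read_camera(n); P=pts(n,d); M=colour(im)
    print(n,"lid",circ(n,P,(.441,-.371),.055,.07,.095,M["red"]),"potred",circ(n,P,(.4405,-.371),.065,.022,.05),"or",circ(n,P,(.507,-.2434),.03,.055,.08))
```

```text
[ 0.44138101 -0.37003402  0.27791529]
top lid (194, [0.4392, -0.3685], 0.0359, 'z', [0.0809, 0.0849]) potred (328, [0.4375, -0.3694], 0.0488, 'z', [0.0411, 0.0499]) or (207, [0.5059, -0.2437], 0.018, 'z', [0.0695, 0.0739])
scene lid (265, [0.4434, -0.37], 0.0365, 'z', [0.0842, 0.0942]) potred (247, [0.4447, -0.371], 0.0491, 'z', [0.0407, 0.05]) or (124, [0.5083, -0.2434], 0.0177, 'z', [0.0702, 0.0766])
```

Request:
carry_out(
  targets=[
    {"hand":10,"x":0,"y":0.001,"z":0.008,"ax":0,"ay":0,"az":0},
    {"hand":10,"x":0,"y":0.001,"z":0.013,"ax":0,"ay":0,"az":0},
    {"hand":10,"x":0,"y":0.001,"z":0.016,"ax":0,"ay":0,"az":0},
    {"hand":10,"x":0,"y":0.001,"z":0.018,"ax":0,"ay":0,"az":0},
    {"hand":10,"x":0,"y":0.001,"z":0.019,"ax":0,"ay":0,"az":0},
    {"hand":10,"x":0,"y":0.001,"z":0.019,"ax":0,"ay":0,"az":0},
  ],
)

```text
t: 17.58
tool_pos: [0.4418, -0.3717, 0.2606]
orientation: [3.141, -0.0, 0.0]
force: [-0.6, 0.7, 0.6]
opening: 0.0217
gripper_force: 15.0
```

Request:
carry_out(
  targets=[
    {"hand":45,"x":0,"y":0,"z":0,"ax":0,"ay":0,"az":0},
    {"hand":45,"x":0,"y":0,"z":0,"ax":0,"ay":0,"az":0},
    {"hand":45,"x":0,"y":0,"z":0,"ax":0,"ay":0,"az":0},
    {"hand":45,"x":0,"y":0,"z":-0.04,"ax":0,"ay":0,"az":0},
    {"hand":45,"x":0,"y":0,"z":-0.08,"ax":0,"ay":0,"az":0},
    {"hand":45,"x":0.003,"y":-0.06,"z":-0.08,"ax":0,"ay":0,"az":0},
    {"hand":45,"x":0.006,"y":-0.12,"z":-0.08,"ax":0,"ay":0,"az":0},
    {"hand":45,"x":0.009,"y":-0.18,"z":-0.08,"ax":0,"ay":0,"az":0},
  ],
)

```text
t: 18.58
tool_pos: [0.4505, -0.1901, 0.3406]
orientation: [3.141, -0.001, 0.001]
force: [1.3, -0.5, 0.6]
opening: 0.0417
gripper_force: 0.0
```

Request:
carry_out(
  targets=[
    {"hand":45,"x":0.003,"y":-0.06,"z":0,"ax":0,"ay":0,"az":0},
    {"hand":45,"x":0.006,"y":-0.12,"z":0,"ax":0,"ay":0,"az":0},
    {"hand":45,"x":0.009,"y":-0.18,"z":0,"ax":0,"ay":0,"az":0},
    {"hand":45,"x":0.012,"y":-0.24,"z":0,"ax":0,"ay":0,"az":0},
    {"hand":45,"x":0.015,"y":-0.3,"z":0,"ax":0,"ay":0,"az":0},
    {"hand":45,"x":0.018,"y":-0.36,"z":0,"ax":0,"ay":0,"az":0},
    {"hand":45,"x":0.021,"y":-0.42,"z":0,"ax":0,"ay":0,"az":0},
    {"hand":45,"x":0.023,"y":-0.44,"z":0,"ax":0,"ay":0,"az":0},
  ],
)

```text
t: 19.58
tool_pos: [0.4733, 0.2513, 0.3404]
orientation: [-3.141, -0.005, -0.0]
force: [-0.0, 0.1, -0.4]
opening: 0.0417
gripper_force: 0.0
```

Run:
```python
from h import *
print(read_state()["tool_pos"])
for n in("top","scene"):
    im,d=read_camera(n); P=pts(n,d); M=colour(im)
    print(n,"lidred",circ(n,P,(.441,-.371),.055,.055,.072),"knob",circ(n,P,(.441,-.371),.03,.086,.1),"potred",circ(n,P,(.4405,-.371),.065,.022,.05),"knob blue",circ(n,P,(.473,.373),.03,.04,.06),"potblue",circ(n,P,(.464,-.136),.065,.022,.05))
```

```text
[0.47326747 0.25131283 0.34036477]
top lidred (836, [0.4389, -0.3717], 0.04, 'z', [0.0634, 0.071]) knob (87, [0.4403, -0.3707], 0.011, 'z', [0.0912, 0.0957]) potred (421, [0.4391, -0.3712], 0.0494, 'z', [0.0429, 0.05]) knob blue 0 potblue (346, [0.4623, -0.1366], 0.0498, 'z', [0.0438, 0.05])
scene lidred (418, [0.444, -0.3701], 0.0418, 'z', [0.0647, 0.0717]) knob (43, [0.443, -0.3704], 0.0126, 'z', [0.0925, 0.0998]) potred (251, [0.444, -0.3714], 0.0492, 'z', [0.0401, 0.0499]) knob blue (45, [0.4721, 0.3731], 0.0124, 'z', [0.0487, 0.0533]) potblue (329, [0.4668, -0.136], 0.0498, 'z', [0.0377, 0.05])
```

The red lid is seated well. Now to the blue lid on the saucer.

Request:
carry_out(
  targets=[
    {"hand":45,"x":0,"y":-0.06,"z":0,"ax":0,"ay":0,"az":0},
    {"hand":45,"x":0,"y":-0.12,"z":0,"ax":0,"ay":0,"az":0},
    {"hand":45,"x":0,"y":-0.122,"z":0.04,"ax":0,"ay":0,"az":0},
    {"hand":45,"x":0,"y":-0.122,"z":0.08,"ax":0,"ay":0,"az":0},
    {"hand":45,"x":0,"y":-0.122,"z":0.11,"ax":0,"ay":0,"az":0},
    {"hand":45,"x":0,"y":-0.122,"z":0.123,"ax":0,"ay":0,"az":0},
    {"hand":45,"x":0,"y":-0.122,"z":0.125,"ax":0,"ay":0,"az":0},
    {"hand":45,"x":0,"y":-0.122,"z":0.125,"ax":0,"ay":0,"az":0},
  ],
)

```text
t: 20.68
tool_pos: [0.4746, 0.3702, 0.2169]
orientation: [-3.141, 0.001, -0.003]
force: [0.0, -0.2, 0.6]
opening: 0.0415
gripper_force: 0.0
```

Request:
carry_out(
  targets=[
    {"hand":10,"x":0,"y":0,"z":0,"ax":0,"ay":0,"az":0},
    {"hand":10,"x":0,"y":0,"z":0,"ax":0,"ay":0,"az":0},
    {"hand":10,"x":0,"y":0,"z":0,"ax":0,"ay":0,"az":0},
    {"hand":10,"x":0,"y":0,"z":0,"ax":0,"ay":0,"az":0},
  ],
)

```text
t: 21.18
tool_pos: [0.474, 0.3706, 0.2161]
orientation: [-3.141, -0.0, -0.002]
force: [-0.6, 1.0, 4.0]
opening: 0.0214
gripper_force: 15.0
```

Request:
carry_out(
  targets=[
    {"hand":10,"x":0,"y":0,"z":-0.02,"ax":0,"ay":0,"az":0},
    {"hand":10,"x":0,"y":0,"z":-0.05,"ax":0,"ay":0,"az":0},
    {"hand":10,"x":0,"y":0,"z":-0.09,"ax":0,"ay":0,"az":0},
    {"hand":10,"x":0,"y":0,"z":-0.125,"ax":0,"ay":0,"az":0},
    {"hand":10,"x":0,"y":0,"z":-0.125,"ax":0,"ay":0,"az":0},
    {"hand":10,"x":0,"y":0,"z":-0.125,"ax":0,"ay":0,"az":0},
  ],
)

```text
t: 21.92
tool_pos: [0.4735, 0.3702, 0.34]
orientation: [3.141, -0.0, -0.001]
force: [0.1, 0.3, -1.2]
opening: 0.0215
gripper_force: 15.0
```

Run:
```python
from h import *
print(read_state()["tool_pos"])
for n in("top","scene"):
    im,d=read_camera(n); P=pts(n,d); M=colour(im)
    print(n,"lid",circ(n,P,(.473,.373),.055,.12,.155,M["blue"]),"potblue",circ(n,P,(.464,-.136),.065,.022,.05),"saucer",circ(n,P,(.471,.373),.07,.007,.02))
```

```text
[0.47350342 0.37015286 0.33997617]
top lid (308, [0.4694, 0.369], 0.035, 'z', [0.1431, 0.1534]) potblue (361, [0.4623, -0.1364], 0.0496, 'z', [0.0442, 0.05]) saucer (316, [0.4713, 0.3731], 0.0547, 'z', [0.0097, 0.015])
scene lid (242, [0.4726, 0.3688], 0.035, 'z', [0.1449, 0.1544]) potblue (327, [0.4676, -0.1363], 0.0504, 'z', [0.0372, 0.05]) saucer (574, [0.4751, 0.3832], 0.0648, 'z', [0.0099, 0.0195])
```

Request:
carry_out(
  targets=[
    {"hand":10,"x":-0.001,"y":0.06,"z":0,"ax":0,"ay":0,"az":0},
    {"hand":10,"x":-0.002,"y":0.12,"z":0,"ax":0,"ay":0,"az":0},
    {"hand":10,"x":-0.003,"y":0.18,"z":0,"ax":0,"ay":0,"az":0},
    {"hand":10,"x":-0.004,"y":0.24,"z":0,"ax":0,"ay":0,"az":0},
    {"hand":10,"x":-0.005,"y":0.3,"z":0,"ax":0,"ay":0,"az":0},
    {"hand":10,"x":-0.006,"y":0.36,"z":0,"ax":0,"ay":0,"az":0},
    {"hand":10,"x":-0.007,"y":0.42,"z":0,"ax":0,"ay":0,"az":0},
    {"hand":10,"x":-0.007,"y":0.47,"z":0,"ax":0,"ay":0,"az":0},
  ],
)

```text
t: 23.02
tool_pos: [0.4658, -0.1017, 0.339]
orientation: [-3.141, 0.001, 0.003]
force: [1.2, 0.6, -0.1]
opening: 0.0212
gripper_force: 15.0
```

Request:
carry_out(
  targets=[
    {"hand":10,"x":0,"y":0.036,"z":0,"ax":0,"ay":0,"az":0},
    {"hand":10,"x":0,"y":0.036,"z":0.03,"ax":0,"ay":0,"az":0},
    {"hand":10,"x":0,"y":0.036,"z":0.055,"ax":0,"ay":0,"az":0},
    {"hand":10,"x":0,"y":0.036,"z":0.06,"ax":0,"ay":0,"az":0},
    {"hand":10,"x":0,"y":0.036,"z":0.06,"ax":0,"ay":0,"az":0},
  ],
)

```text
t: 23.65
tool_pos: [0.4665, -0.1355, 0.2799]
orientation: [-3.141, -0.0, 0.002]
force: [-0.0, 0.3, -0.6]
opening: 0.0213
gripper_force: 15.0
```

Run:
```python
from h import *
print(read_state()["tool_pos"])
for n in("top","scene"):
    im,d=read_camera(n); P=pts(n,d); M=colour(im)
    print(n,"lid",circ(n,P,(.465,-.136),.055,.07,.095,M["blue"]),"potblue",circ(n,P,(.464,-.136),.065,.022,.05))
```

```text
[ 0.46653929 -0.13546357  0.27989409]
top lid (160, [0.4426, -0.1451], 0.0248, 'z', [0.0828, 0.0884]) potblue (116, [0.4317, -0.152], 0.0346, 'z', [0.0437, 0.05])
scene lid (256, [0.4654, -0.1348], 0.0374, 'z', [0.0856, 0.0936]) potblue (239, [0.4656, -0.1363], 0.0501, 'z', [0.0404, 0.0498])
```

Request:
carry_out(
  targets=[
    {"hand":10,"x":0,"y":0.001,"z":0.01,"ax":0,"ay":0,"az":0},
    {"hand":10,"x":0,"y":0.001,"z":0.015,"ax":0,"ay":0,"az":0},
    {"hand":10,"x":0,"y":0.001,"z":0.018,"ax":0,"ay":0,"az":0},
    {"hand":10,"x":0,"y":0.001,"z":0.02,"ax":0,"ay":0,"az":0},
    {"hand":10,"x":0,"y":0.001,"z":0.021,"ax":0,"ay":0,"az":0},
    {"hand":10,"x":0,"y":0.001,"z":0.021,"ax":0,"ay":0,"az":0},
  ],
)

```text
t: 24.5
tool_pos: [0.4672, -0.1366, 0.2608]
orientation: [3.141, 0.0, 0.002]
force: [-5.2, 3.3, 9.9]
opening: 0.021
gripper_force: 15.0
```

Request:
carry_out(
  targets=[
    {"hand":10,"x":0,"y":0,"z":-0.001,"ax":0,"ay":0,"az":0},
    {"hand":45,"x":0,"y":0,"z":-0.001,"ax":0,"ay":0,"az":0},
    {"hand":45,"x":0,"y":0,"z":-0.001,"ax":0,"ay":0,"az":0},
    {"hand":45,"x":0,"y":0,"z":-0.001,"ax":0,"ay":0,"az":0},
    {"hand":45,"x":0,"y":0,"z":-0.04,"ax":0,"ay":0,"az":0},
    {"hand":45,"x":0,"y":0,"z":-0.1,"ax":0,"ay":0,"az":0},
    {"hand":45,"x":0,"y":-0.06,"z":-0.11,"ax":0,"ay":0,"az":0},
    {"hand":45,"x":0,"y":-0.12,"z":-0.11,"ax":0,"ay":0,"az":0},
  ],
)

```text
t: 25.5
tool_pos: [0.4672, -0.016, 0.3714]
orientation: [3.141, -0.004, 0.006]
force: [0.6, -0.1, -0.3]
opening: 0.0419
gripper_force: 0.0
```

Request:
carry_out(
  targets=[
    {"hand":45,"x":0,"y":-0.06,"z":0,"ax":0,"ay":0,"az":0},
    {"hand":45,"x":0,"y":-0.12,"z":0,"ax":0,"ay":0,"az":0},
    {"hand":45,"x":0,"y":-0.12,"z":0,"ax":0,"ay":0,"az":0},
  ],
)

```text
t: 25.88
tool_pos: [0.4662, 0.1069, 0.3693]
orientation: [-3.141, -0.009, 0.0]
force: [-0.2, -0.5, 1.5]
opening: 0.0418
gripper_force: 0.0
```

Run:
```python
from h import *
for n in("top","scene"):
    im,d=read_camera(n); P=pts(n,d)
    for k,c in dict(red=(.441,-.371),blue=(.465,-.136),white=(.4885,.1045)).items():
        print(n,k,"disc",circ(n,P,c,.055,.055,.072),"knob",circ(n,P,c,.03,.086,.1),"pot",circ(n,P,c,.065,.022,.05))
        m=(np.hypot(P[...,0]-c[0],P[...,1]-c[1])<.031)&(np.hypot(P[...,0]-c[0],P[...,1]-c[1])>.017)&(P[...,2]<.075)&(P[...,2]>.05); q=P[m]
        print("   tilt",np.linalg.lstsq(np.c_[q[:,:2],np.ones(len(q))],q[:,2],rcond=None)[0][:2].round(3))
    cv2.imwrite(f"pics/{n}9.png",cv2.resize(im[90:270,120:420] if n=="scene" else im[120:300,240:540],None,fx=2.5,fy=2.5))
```

```text
top red disc (833, [0.4389, -0.3713], 0.0408, 'z', [0.0634, 0.072]) knob (86, [0.4403, -0.3709], 0.011, 'z', [0.0909, 0.0953]) pot (426, [0.4391, -0.3715], 0.0493, 'z', [0.0424, 0.05])
   tilt [0.003 0.001]
top blue disc (839, [0.4633, -0.1363], 0.0405, 'z', [0.0635, 0.0718]) knob (80, [0.4646, -0.1357], 0.0108, 'z', [0.0914, 0.0944]) pot (350, [0.462, -0.1364], 0.0498, 'z', [0.0446, 0.05])
   tilt [-0.002  0.   ]
top white disc (153, [0.4698, 0.1256], 0.0269, 'z', [0.0632, 0.0682]) knob (6, [0.4841, 0.1122], 0.0025, 'z', [0.0915, 0.0929]) pot (88, [0.4583, 0.1309], 0.0295, 'z', [0.0433, 0.05])
   tilt [0.023 0.038]
scene red disc (418, [0.4439, -0.371], 0.0415, 'z', [0.0649, 0.0718]) knob (44, [0.4434, -0.3716], 0.0127, 'z', [0.0922, 0.099]) pot (246, [0.4446, -0.3713], 0.0493, 'z', [0.0403, 0.0499])
   tilt [ 0.003 -0.026]
scene blue disc (421, [0.4663, -0.1353], 0.0433, 'z', [0.0649, 0.072]) knob (46, [0.4664, -0.1355], 0.0107, 'z', [0.0921, 0.098]) pot (231, [0.4664, -0.1357], 0.0501, 'z', [0.0407, 0.05])
   tilt [0.    0.006]
scene white disc (431, [0.491, 0.1055], 0.0434, 'z', [0.0652, 0.072]) knob (43, [0.4899, 0.1046], 0.0127, 'z', [0.0942, 0.0993]) pot (238, [0.4905, 0.1044], 0.0495, 'z', [0.0406, 0.05])
   tilt [-0.006  0.003]
```

View pics/scene9.png

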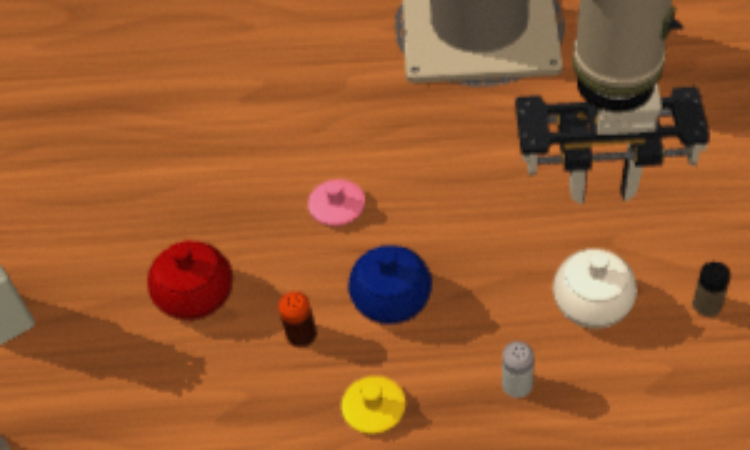

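Every pot wears its own lid, level and centred: red (190,275), blue (390,283), white (595,287). The shakers are standing and the gripper is clear of everything.

```bash
python3 -c "
from h import robot; print(robot.close_job())"
```

```text
the job is handed in; nothing more can be done
None
```

I handed the job in at about 26 s: by my last camera check each pot has its own-colour lid, level and centred to about 2 mm, the blue lid rested knob-up on the saucer during the swap, and the pots, saucer and shakers stand where they were.

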